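Clamp the digestion vessel in the bench vise

ROBOT

A 7-joint arm with a two-finger parallel gripper is mounted at the origin on the work surface. World frame = base frame: x ahead of the robot, y to its left, z up, the work surface at z = 0. Lengths are in m, angles in rad, forces in N, time in s.
With the tool pointing down it reaches from about 0.425 to 0.925 m from the base axis. Payload 6.8 kg.
Tool frame: the origin (TCP) lies at the centre of the arm's flange, where the gripper is bolted on; the fingertips stand 173 mm ahead of it and the grasp point (between the pads) lies 155 mm ahead of it (r.hold_point_z is the distance from the TCP to the grasp point, in m); z points along the fingers, x is the direction in which the jaws open and shut, and the axes are right-handed (so a half turn about z gives the same grasp; the last joint's range is limited). The gripper opens to 85 mm and grips with 20 to 120 N. Pads are 22 mm wide; open, the fingers measure 114 mm over their backs; the gripper's body (76 mm by 85 mm) begins 54 mm behind the grasp point. The pads swing forward as they close: fully open they stand 13 mm farther back than shut.
Start: joints at [1.001, 0.477, 0.022, 1.555, -0.011, 1.109, -0.083], TCP at [0.301, -0.604, 0.405] pointing down, gripper open.
Joint ranges: [-2.96, 2.96], [-0.34, 2.1], [-1.41, 1.46], [0.24, 2.44], [-1.37, 4.51], [0.17, 1.92], [-2.96, 2.96]. Speed limits (rad/s): [2.39, 2.39, 3.14, 3.14, 3.14, 3.14, 3.14].

INTERFACE

Orientations are given as a rotation vector (axis times angle).
In Python, from bench import r gives the robot as it stands.
- The arm moves only by the tool apply_moves, never from a script. Its arguments are lists of equal length, an entry for each row: "dp": the shift along the tool's x, y, z scaled (see below), a list of three; "twist": the turn, a rotation vector about the tool's x, y, z scaled (see below), a list of three; "jaw": the closure in counts, from 0 (fully open) to 255 (shut). In form: {"dp": [[x, y, z], ...], "twist": [[rx, ry, rz], ...], "jaw": [jaw, ...]}. A call has 1 to 20 rows; each row shifts and turns the pose as measured when the row begins, along the tool's axes as they then stand; what a row does not reach is not made up. The controller multiplies each number of a shift by 12 cm and each number of a turn by 120 degrees. A row lasts 1/10 s, in which the tool goes at most 50 mm and 8.59 degrees, less where a joint would pass 70% of its speed; a pose out of reach is approached as far as the arm can. A call with a number of a shift or a turn outside -1 to 1 is refused whole. A call with a gripper value outside its range is refused whole. The fingers move at their own pace and stop on an object; "grip_force" is the grip in N (left out, the last holds). Time passes only in rows, so rows that do not move let the fingers close. It gives the time, the measured TCP pose, the force and the opening at its end, in the units of the state.
- r.get_obs(): the state, without advancing time (a new reading comes with each control period).
- r.grab_frame(name): name is "scene" or "top" or "wrist"; returns a dict with "color" (384x512x3 uint8, red, green, blue), "z_map" (384x512 float32, m along the optical axis (not along the pixel's ray), 0 where there is no reading), "intrinsics" (3x3 intrinsics, pixels), "R" (3x3) and "t" (3): a world point X has camera coordinates R X + t; the wrist camera has in their place "hand_eye" (4x4, takes a point from camera to tool coordinates, whose origin is the TCP and whose axes are the tool frame's). Camera axes: x right, y down, z forward; pixel columns grow to the right and rows downward; lengths in m; the calibration is good to about 2 mm. A picture is of the moment at which its call begins: read the wrist's pose just before it.
- r.hand_in(): hands the job in, once; it reports no verdict.
The state is a dict: "clock": time; "joints": joint angles; "qvel": joint speeds; "tau": joint torques, N m; "tcp_pos": TCP position; "orientation": TCP orientation; "contact_force": force on the tool from outside, world axes, zero at the start; "moment": the same for the moment, N m; "grip_width": finger opening in m.
Only numpy, scipy, OpenCV 4.12 (cv2) and the standard library are available. Lean on these libraries where they do the work, as an engineer would, in place of code of your own. Each camera call takes 0.05 s, during which the arm holds its last target.

TASK

Clamp the hexagonal-footed digestion vessel in the bench vise, ready for its cap to be unscrewed: keep it upright, turn it until two of its foot's flats are square to the jaws, and lower it gently onto the vise bed, midway along the jaws. Then swing the cam lever fully round so that the jaws grip the foot. Leave the round-footed vessel and the other things on the bench where they are.

Things in the scene. Friction and masses are not known exactly. Their poses are not given: they have to be found in the camera images.
- hex_vessel: Steel digestion vessel to clamp, standing upright, 90 mm tall, 0.6-0.9 kg. Hexagonal foot 22 mm high, 56 mm across flats, 64.7 across corners (lowest 3 mm: 53); round body 44 mm wide up to 62; tight knurled cap 48 mm wide from 62 to 88 (straight 64-85, good to grip). From above the hexagon shows around the cap. Origin: centre of underside, z up; x is square to a pair of flats, others at +-60 deg.
- round_vessel: Bystander: a digestion vessel with the same body and cap but a round foot 62 mm in diameter. Origin: centre of its underside. Leave it alone.
- vise: Small cam vise, grey iron with bright steel jaws, bolted down. Bed 84 mm wide (x), y -70 to +135, top 28 mm above the bench; feet 134 mm wide at y +34, bolts 20 mm high. Origin: on the bench, midway along the jaws, z up; y is the closing direction, jaw faces lie along x. Jaws 80 mm wide (x +-40). Fixed jaw: face at y -28, top 54, 32 thick. A clamped vessel's axis is at y 0.
- jaw_seat (a point): Point on the vise bed (28 mm above the bench), midway along the jaws and midway between the fully open jaw faces: 3 mm towards the sliding jaw from the vise's origin. Axes as the vise's.
- sliding_jaw: Moving jaw, driven by the cam lever only, 4.3 mm per rad. Its origin is the vise's when fully open and slides with it to the vise's -y. Face at y +34 mm fully open (gap 62); with nothing clamped, +27.5 fully closed (gap 55.5). Top 54 mm above the bench, 28 thick.
- cam_lever (a joint): Cam lever angle (rad) about an upright pivot at x 0, y +92 mm of the vise. 0: jaws open, lever along the vise's +y. Grows anticlockwise from above, to the vise's -x; stops at 1.5, clamped. Starts at 0 to 0.2 (gap over 61 mm). Jaws meet the flats at about 1.38; finish the throw to the stop. Friction holds it where left: 4-6 N at the knob moves it, up to 12 N at the stop. Bar top 58 mm.
- lever_knob (a point): Middle of the bright metal upright knob at the end of the cam lever, 110 mm from the pivot, 84 mm above the bench. Knob 24 mm in diameter, from 64 to 101 mm above the bench, straight from 70 to 96. It can be pinched from above and led round its arc, or pushed.
- liner: Bystander: white cup-shaped liner, 32 mm diameter, 46 mm tall. Origin: centre of its underside.
- spanner: Bystander: steel spanner, 200 mm long, lying flat. Origin on its underside, near its middle.
- beaker: Bystander: glass beaker, 70 mm diameter, 90 mm tall. Origin: centre of its underside.
- reagent: Bystander: amber bottle with a black cap, 72 mm diameter, 120 mm tall. Origin: centre of its underside.
- cork_ring: Bystander: cork flask ring, 110 mm diameter, 30 mm tall. Origin: centre of its underside.
- spatula: Bystander: thin steel lab spatula, 187 mm long, 5 mm thick, lying flat. Origin on its underside, near its middle.

How it is judged:
By the outcome, as a careful person would: the job done as asked, in the order asked, and still so for the second after the job is handed in, with the robot touching nothing.
It also fails if it takes over 59 s, if anything falls off the work surface, if the arm or the gripper's body presses on something with over 40 N, if the wrist force passes 120 N, or if a joint passes its speed limit or range.

## Working session

There is one attempt and no reset: what is moved stays moved. The work goes in short steps, Python scripts to look and compute and a tool call to move; the robot and the scene stay as the last step left them, time stands still between calls to the robot, and variables do not carry over. Pictures are saved under pics/ and viewed, and the job is handed in when it is done.

Besides the shell and the picture viewer there is one more tool, called after "Call:" in YAML: its name, and indented under it one key for each argument. apply_moves: Moves the arm, as the interface text tells. Shifts and turns lie within -1 to 1; 1 stands for 12 cm of shift or 120 degrees of turn. Its arguments: {"type":"object","properties":{"dp":{"type":"array"},"twist":{"type":"array"},"jaw":{"type":"array"},"grip_force":{"type":"number"}},"required":["dp","twist","jaw"]}

```bash
ls; mkdir -p pics
python3 - <<'E'
from bench import r
import cv2,numpy as np
o=r.get_obs(); print({k:np.round(v,3) for k,v in o.items()})
for n in ("scene","top"):
    f=r.grab_frame(n); cv2.imwrite(f"pics/{n}0.png",f["color"][:,:,::-1]); np.savez(f"pics/{n}0.npz",**f)
    print(n,f["intrinsics"],f["R"],f["t"])
E
```

```text
pics
{'clock': np.float64(0.0), 'joints': array([ 1.001,  0.478,  0.022,  1.556, -0.011,  1.109, -0.083]), 'qvel': array([0.   , 0.001, 0.001, 0.001, 0.   , 0.   , 0.   ]), 'tau': array([-1.0000e-03, -5.9645e+01,  1.6080e+00, -2.8120e+01,  1.3000e-02,
        9.0000e-03,  0.0000e+00]), 'tcp_pos': array([ 0.301, -0.604,  0.404]), 'orientation': array([-2.67 ,  1.654,  0.003]), 'contact_force': array([-0.127,  0.014,  0.294]), 'moment': array([-0.009, -0.03 ,  0.007]), 'grip_width': np.float64(0.086)}
scene [[372.32887158   0.         250.07837253]
 [  0.         372.32887158 196.33456771]
 [  0.           0.           1.        ]] [[ 0.54571763  0.83781658  0.01598899]
 [ 0.45339207 -0.27916605 -0.84646438]
 [-0.70471831  0.46917982 -0.53220523]] [-0.34375508 -0.17091411  1.41613957]
top [[415.75483452   0.         253.00963657]
 [  0.         415.75483452 179.82740949]
 [  0.           0.           1.        ]] [[-2.82738288e-02 -9.99594213e-01 -3.46417234e-03]
 [-9.90436693e-01  2.84826445e-02 -1.34995915e-01]
 [ 1.35039804e-01 -3.85807997e-04 -9.90840099e-01]] [0.04951074 0.59221827 1.24336966]
```

View pics/top0.png

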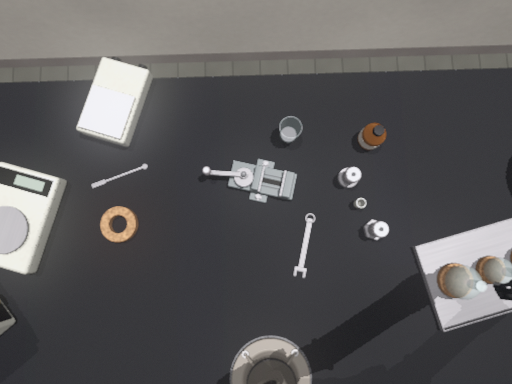

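View pics/scene0.png

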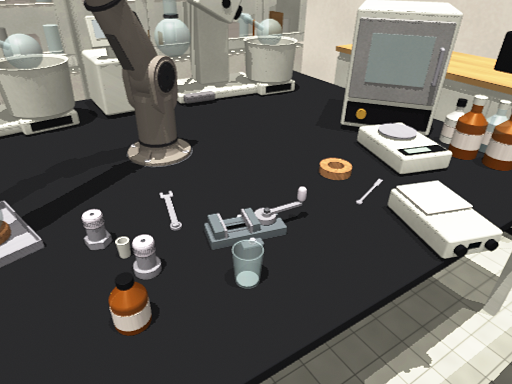

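Run:
```python
import cv2,numpy as np
f=np.load("pics/top0.npz");c=f["color"][:,:,::-1]
a=cv2.resize(c[150:255,325:400],None,fx=5,fy=5,interpolation=cv2.INTER_CUBIC)
b=cv2.resize(c[150:215,195:305],None,fx=7,fy=7,interpolation=cv2.INTER_CUBIC)
cv2.imwrite("pics/v.png",np.clip(a*1.3,0,255).astype(np.uint8));cv2.imwrite("pics/vi.png",b)
```

```text
(no output)
```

View pics/v.png

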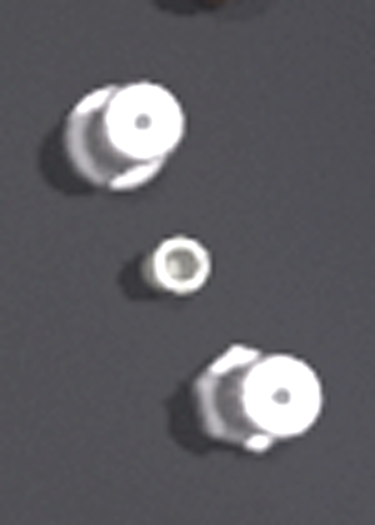

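View pics/vi.png

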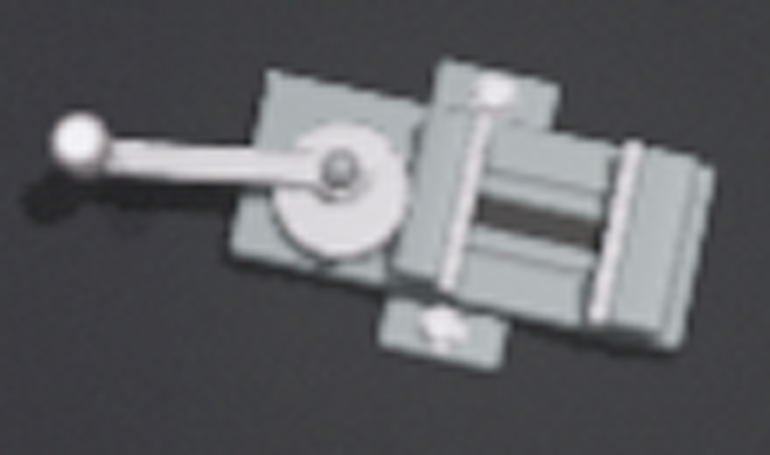

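```bash
cat > h.py <<'E'
import numpy as np,cv2
from scipy.spatial.transform import Rotation as Ro
def ray(f,uv,z):
    K,R,t=f["intrinsics"],f["R"],f["t"]
    uv=np.atleast_2d(uv).astype(float)
    d=(np.linalg.inv(K)@np.c_[uv,np.ones(len(uv))].T).T@R   # R^T d
    o=-R.T@t
    return o+d*((z-o[2])/d[:,2])[:,None]
def wrist(f,o):
    f=dict(f);Rt=Ro.from_rotvec(o["orientation"]).as_matrix();H=f["hand_eye"]
    Rc=Rt@H[:3,:3];tc=Rt@H[:3,3]+o["tcp_pos"]
    f["R"]=Rc.T;f["t"]=-Rc.T@tc;return f
def shot(name,save):
    from bench import r
    o=r.get_obs();f=r.grab_frame(name)
    if name=="wrist":f=wrist(f,o)
    cv2.imwrite(f"pics/{save}.png",f["color"][:,:,::-1]);np.savez(f"pics/{save}.npz",**f)
    return f,o
def delta(o,p,yaw=None):
    """rows/units to goal TCP position p and yaw of tool x axis, tool down"""
    Rt=Ro.from_rotvec(o["orientation"]).as_matrix()
    d=Rt.T@(np.array(p)-o["tcp_pos"])
    if yaw is None: yaw=np.arctan2(Rt[1,0],Rt[0,0])
    x=np.array([np.cos(yaw),np.sin(yaw),0]);z=np.array([0,0,-1.]);G=np.c_[x,np.cross(z,x),z]
    w=Ro.from_matrix(Rt.T@G).as_rotvec()
    print("dp mm",np.round(d*1e3,1),"units",np.round(d/.12,3),"twist deg",np.round(np.degrees(w),2),"units",np.round(np.degrees(w)/120,4))
def st():
    from bench import r
    o=r.get_obs();Rt=Ro.from_rotvec(o["orientation"]).as_matrix()
    print("t",round(float(o["clock"]),2),"tcp",np.round(o["tcp_pos"],4),"yaw",round(float(np.degrees(np.arctan2(Rt[1,0],Rt[0,0]))),2),"tilt",np.round(Rt[:,2],4),"F",np.round(o["contact_force"],1),"w",round(float(o["grip_width"]),4),"q",np.round(o["joints"],2))
    return o
E
python3 - <<'E'
from h import *
f=np.load("pics/top0.npz")
print("hex cap",ray(f,[[325+282/5,150+396/5]],.088),"round",ray(f,[[325+143/5,150+121/5]],.088))
P=lambda a:[[195+x/7,150+y/7] for x,y in a]
print("pivot",ray(f,P([(341,170)]),.06),"knob",ray(f,P([(80,140)]),.101))
print("jaw faces: fixed",ray(f,P([(632,142),(597,318)]),.054),"sl",ray(f,P([(484,110),(448,287)]),.054))
print("liner",ray(f,[[325+181/5,150+265/5]],.046))
s=np.load("pics/scene0.npz")
st()
E
```

```text
hex cap [[ 0.43060387 -0.33814519  0.088     ]] round [[ 0.59516599 -0.26693295  0.088     ]]
pivot [[0.60853507 0.06042835 0.06      ]] knob [[0.61831252 0.16918956 0.101     ]]
jaw faces: fixed [[ 0.61815486 -0.06703566  0.054     ]
 [ 0.5413203  -0.04886081  0.054     ]] sl [[ 0.63421308 -0.00276509  0.054     ]
 [ 0.55669461  0.0153629   0.054     ]]
liner [[ 0.51188325 -0.29495564  0.046     ]]
t 0.1 tcp [ 0.3006 -0.6041  0.4038] yaw -63.54 tilt [-9.0e-04  1.4e-03 -1.0e+00] F [-0.2  0.8 -0.4] w 0.0853 q [ 1.    0.48  0.02  1.56 -0.01  1.11 -0.08]
```

Run:
```python
from h import *
f,o=shot("wrist","w0")
from bench import r
print(r.grab_frame("wrist")["hand_eye"],f["intrinsics"])
delta(o,[.431,-.338,.40]); st()
```

```text
[[ 9.99999582e-01 -2.46442854e-04 -8.80142686e-04 -2.29059321e-04]
 [ 5.15822632e-04  9.47123398e-01  3.20869136e-01 -8.33404801e-02]
 [ 7.54527826e-04 -3.20869456e-01  9.47123130e-01  3.10756873e-02]
 [ 0.00000000e+00  0.00000000e+00  0.00000000e+00  1.00000000e+00]] [[275.30405869   0.         254.35868369]
 [  0.         275.30405869 192.73651821]
 [  0.           0.           1.        ]]
dp mm [-180.1 -235.3    4.1] units [-1.501 -1.96   0.034] twist deg [0.01 0.1  0.  ] units [0.0001 0.0008 0.    ]
t 0.2 tcp [ 0.3007 -0.6041  0.4041] yaw -63.54 tilt [-6.e-04  1.e-03 -1.e+00] F [-0.4 -0.5 -0.1] w 0.0851 q [ 1.    0.48  0.02  1.56 -0.01  1.11 -0.08]
```

View pics/w0.png

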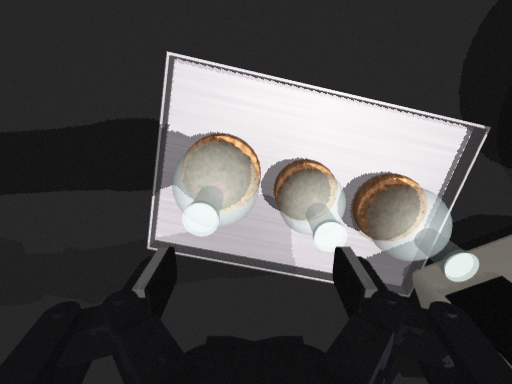

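Call:
apply_moves:
  dp:
    - [-0.22, -0.31, 0]
    - [-0.22, -0.31, 0]
    - [-0.22, -0.31, 0]
    - [-0.22, -0.31, 0]
    - [-0.22, -0.31, 0]
    - [-0.22, -0.31, 0]
    - [-0.22, -0.31, 0]
    - [0, 0, 0]
  twist:
    - [0, 0, 0]
    - [0, 0, 0]
    - [0, 0, 0]
    - [0, 0, 0]
    - [0, 0, 0]
    - [0, 0, 0]
    - [0, 0, 0]
    - [0, 0, 0]
  jaw: [0, 0, 0, 0, 0, 0, 0, 0]

```text
clock: 1.0
tcp_pos: [0.4554, -0.3137, 0.4016]
orientation: [2.666, -1.66, -0.004]
contact_force: [0.9, 0.4, 0.5]
grip_width: 0.0857
```

Run:
```python
from h import *
st()
f,o=shot("wrist","w1"); delta(o,[.431,-.338,.40]);
```

```text
t 1.0 tcp [ 0.4554 -0.3137  0.4016] yaw -63.81 tilt [-2.6e-03  7.0e-04 -1.0e+00] F [0.9 0.4 0.5] w 0.0857 q [ 0.58  0.29 -0.1   1.85  0.04  1.01 -0.66]
dp mm [11.  32.6  1.7] units [0.092 0.271 0.014] twist deg [0.12 0.1  0.  ] units [0.001  0.0009 0.    ]
```

View pics/w1.png

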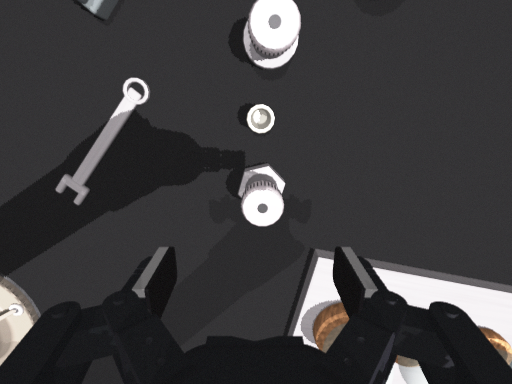

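Run:
```python
from h import *
f=np.load("pics/w1.npz");c=f["color"][:,:,::-1]
a=cv2.resize(c[150:240,215:310],None,fx=6,fy=6,interpolation=cv2.INTER_CUBIC)
cv2.imwrite("pics/w1z.png",a)
```

```text
(no output)
```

View pics/w1z.png

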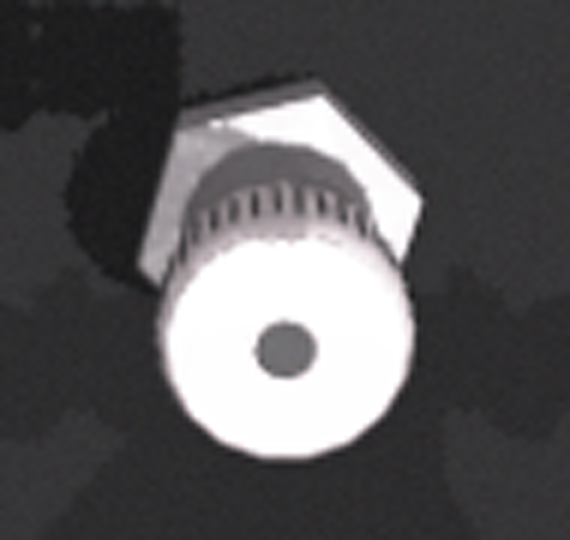

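Run:
```python
from h import *
f=np.load("pics/w1.npz")
U=lambda a:[[215+(x+.5)/6-.5,150+(y+.5)/6-.5] for x,y in a]
c=ray(f,U([(140,270),(177,132),(323,97),(423,200)]),.022)[:,:2]
cap=ray(f,U([(286,348)]),.088)[0,:2]; print("cap",cap)
print("lens",np.linalg.norm(np.diff(c,axis=0),axis=1))
for a in np.diff(c,axis=0): print(np.degrees(np.arctan2(a[1],a[0]))%60)
# LSQ hexagon R=.03235
from scipy.optimize import least_squares
def res(p): 
    k=p[2]-np.arange(4)*s*np.pi/3
    return (p[:2]+.03235*np.c_[np.cos(k),np.sin(k)]-c).ravel()
for s in (1,-1):
    a=c[0]-cap
    q=least_squares(res,[*cap,np.arctan2(a[1],a[0])]); print(s,q.x[:2],"corner deg mod60",np.degrees(q.x[2])%60,"rms",np.sqrt(np.mean(q.fun**2)))
top=np.load("pics/top0.npz")
```

```text
cap [ 0.43151275 -0.33399019]
lens [0.03290213 0.03252156 0.0322152 ]
10.923689094316687
10.022702139838096
10.188673584094275
1 [ 0.43216129 -0.334155  ] corner deg mod60 10.553909267804727 rms 0.00016338667445729628
-1 [ 0.45340071 -0.31588552] corner deg mod60 10.848267250909458 rms 0.019911116578130425
```

Run:
```python
from h import *
from bench import r
o=st();print(r.hold_point_z); delta(o,[.432,-.3342,.24],np.radians(-63.8))
```

```text
t 1.05 tcp [ 0.4537 -0.3167  0.4016] yaw -64.01 tilt [-0.0037 -0.0011 -1.    ] F [ 0.  -0.6  1.2] w 0.0856 q [ 0.58  0.29 -0.1   1.85  0.04  1.01 -0.65]
0.1547
dp mm [  6.3  26.5 161.7] units [0.053 0.221 1.348] twist deg [ 0.22  0.04 -0.21] units [ 0.0018  0.0003 -0.0018]
```

Call:
apply_moves:
  dp:
    - [0.04, 0.0, 0.25]
    - [0.01, 0.0, 0.25]
    - [0, 0, 0.1]
    - [0, 0, 0]
    - [0, 0, 0]
  twist:
    - [0, 0, 0]
    - [0, 0, 0]
    - [0, 0, 0]
    - [0, 0, 0]
    - [0, 0, 0]
  jaw: [0, 0, 0, 0, 0]

```text
clock: 1.55
tcp_pos: [0.4544, -0.3269, 0.3293]
orientation: [2.655, -1.669, 0.001]
contact_force: [0.0, 0.5, 0.5]
grip_width: 0.0855
```

Run:
```python
from h import *
o=st();f,o=shot("wrist","w2"); st();delta(o,[.432,-.3342,.24],np.radians(-63.8))
a=cv2.resize(f["color"][100:290,160:350,::-1],None,fx=3,fy=3,interpolation=cv2.INTER_CUBIC)
cv2.imwrite("pics/w2z.png",a)
```

```text
t 1.55 tcp [ 0.4544 -0.3269  0.3293] yaw -64.3 tilt [-0.0027 -0.0051 -1.    ] F [0.  0.5 0.5] w 0.0855 q [ 0.59  0.38 -0.09  1.9   0.05  0.86 -0.66]
t 1.6 tcp [ 0.4545 -0.327   0.3295] yaw -64.3 tilt [-0.0023 -0.0053 -1.    ] F [-0.7  0.3 -0.8] w 0.0853 q [ 0.59  0.38 -0.09  1.9   0.05  0.86 -0.66]
dp mm [-3.5 23.  89.4] units [-0.029  0.191  0.745] twist deg [ 0.26 -0.19 -0.5 ] units [ 0.0022 -0.0016 -0.0041]
```

View pics/w2z.png

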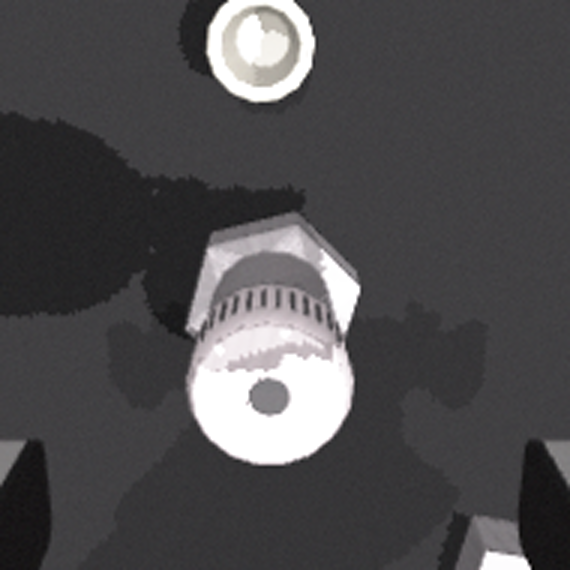

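```bash
cat >> h.py <<'E'
def hexfit(c,cap):
    from scipy.optimize import least_squares
    def res(p):
        k=p[2]-np.arange(4)*np.pi/3
        return (p[:2]+.03235*np.c_[np.cos(k),np.sin(k)]-c).ravel()
    a=c[0]-cap
    q=least_squares(res,[*cap,np.arctan2(a[1],a[0])])
    print("centre",q.x[:2],"normal mod60",(np.degrees(q.x[2])+30)%60,"rms",np.sqrt(np.mean(q.fun**2)),"cap",cap)
E
python3 - <<'E'
from h import *
f=np.load("pics/w2.npz")
U=lambda a:[[160+(x+.5)/3-.5,100+(y+.5)/3-.5] for x,y in a]
c=ray(f,U([(190,328),(211,243),(298,223),(358,287)]),.022)[:,:2]
hexfit(c,ray(f,U([(269,397)]),.088)[0,:2])
E
```

```text
centre [ 0.43310168 -0.33373538] normal mod60 39.709459556030424 rms 0.0007779045300584097 cap [ 0.43099403 -0.3339154 ]
```

Call:
apply_moves:
  dp:
    - [-0.03, 0.19, 0.1]
    - [0, 0, 0.3]
    - [0, 0, 0.15]
    - [0, 0, 0]
    - [0, 0, 0]
  twist:
    - [0.002, -0.001, -0.004]
    - [0, 0, 0]
    - [0, 0, 0]
    - [0, 0, 0]
    - [0, 0, 0]
  jaw: [0, 0, 0, 0, 0]

```text
clock: 2.1
tcp_pos: [0.4341, -0.3372, 0.2694]
orientation: [2.664, -1.662, 0.023]
contact_force: [0.2, -0.1, -0.0]
grip_width: 0.0854
```

Run:
```python
from h import *
o=st();delta(o,[.432,-.3339,.228],np.radians(-64))
```

```text
t 2.1 tcp [ 0.4341 -0.3372  0.2694] yaw -63.92 tilt [ 0.0117 -0.0092 -0.9999] F [ 0.2 -0.1 -0. ] w 0.0854 q [ 0.62  0.44 -0.09  1.97  0.06  0.71 -0.62]
dp mm [-4.4  0.7 41.3] units [-0.037  0.006  0.344] twist deg [-0.37 -0.77  0.08] units [-0.0031 -0.0064  0.0007]
```

Call:
apply_moves:
  dp:
    - [-0.037, 0.006, 0.1]
    - [0, 0, 0.1]
    - [0, 0, 0.1]
    - [0, 0, 0.05]
    - [0, 0, 0]
  twist:
    - [-0.003, -0.0065, 0]
    - [0, 0, 0]
    - [0, 0, 0]
    - [0, 0, 0]
    - [0, 0, 0]
  jaw: [0, 0, 0, 0, 0]

```text
clock: 2.6
tcp_pos: [0.4331, -0.3339, 0.2272]
orientation: [-2.666, 1.662, -0.007]
contact_force: [-0.3, -0.2, -0.4]
grip_width: 0.0852
```

Run:
```python
from h import *
o=st();delta(o,[.432,-.3339,.228],np.radians(-64))
shot("wrist","w3")
```

```text
t 2.6 tcp [ 0.4331 -0.3339  0.2272] yaw -63.88 tilt [ 0.004 -0.002 -1.   ] F [-0.3 -0.2 -0.4] w 0.0852 q [ 0.61  0.51 -0.08  2.    0.07  0.64 -0.63]
dp mm [-0.5  1.  -0.8] units [-0.004  0.009 -0.007] twist deg [-0.16 -0.2   0.12] units [-0.0013 -0.0017  0.001 ]
```

View pics/w3.png

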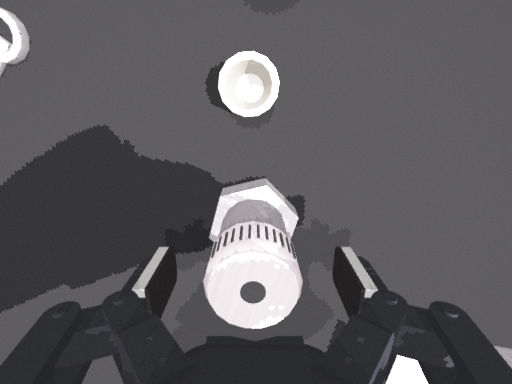

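Call:
apply_moves:
  dp:
    - [0, 0, 0]
    - [0, 0, 0]
    - [0, 0, 0]
    - [0, 0, 0]
    - [0, 0, 0]
    - [0, 0, 0]
    - [0, 0, 0]
    - [0, 0, 0]
  twist:
    - [-0.001, -0.002, 0]
    - [0, 0, 0]
    - [0, 0, 0]
    - [0, 0, 0]
    - [0, 0, 0]
    - [0, 0, 0]
    - [0, 0, 0]
    - [0, 0, 0]
  jaw: [100, 140, 180, 200, 220, 220, 220, 220]
  grip_force: 70

```text
clock: 3.45
tcp_pos: [0.4333, -0.3339, 0.2284]
orientation: [-2.665, 1.662, -0.001]
contact_force: [-0.1, -0.0, -1.0]
grip_width: 0.0458
```

Run:
```python
from h import *
o=st();print(o["moment"])
f,o=shot("wrist","w4")
```

```text
t 3.45 tcp [ 0.4333 -0.3339  0.2284] yaw -63.89 tilt [ 1.e-03  6.e-04 -1.e+00] F [-0.1 -0.  -1. ] w 0.0458 q [ 0.61  0.51 -0.09  1.99  0.07  0.64 -0.63]
[-0.07142451 -0.03204338 -0.04519863]
```

View pics/w4.png

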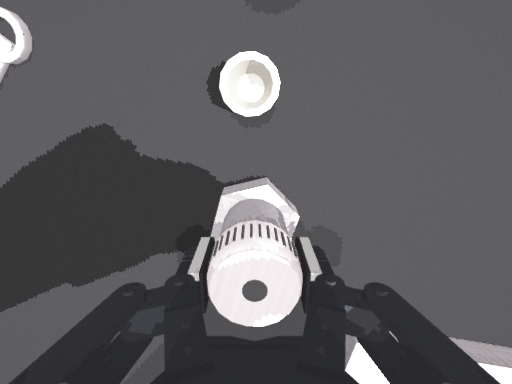

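Call:
apply_moves:
  dp:
    - [0, 0, -0.05]
    - [0, 0, -0.15]
    - [0, 0, -0.25]
    - [0, 0, -0.3]
    - [0, 0, -0.3]
    - [0, 0, -0.2]
    - [0, 0, 0]
  twist:
    - [0, 0, 0]
    - [0, 0, 0]
    - [0, 0, 0]
    - [0, 0, 0]
    - [0, 0, 0]
    - [0, 0, 0]
    - [0, 0, 0]
  jaw: [220, 220, 220, 220, 220, 220, 220]

```text
clock: 4.2
tcp_pos: [0.4295, -0.3318, 0.3779]
orientation: [-2.665, 1.661, 0.03]
contact_force: [0.9, -0.2, -8.4]
grip_width: 0.0461
```

Run:
```python
from h import *
o=st();print(o["moment"])
f,o=shot("wrist","w5")
delta(o,[.50,-.03,.40],np.radians(-87.5))
```

```text
t 4.2 tcp [ 0.4295 -0.3318  0.3779] yaw -63.87 tilt [-0.0156  0.0113 -0.9998] F [ 0.9 -0.2 -8.4] w 0.0461 q [ 0.62  0.3  -0.1   1.89  0.03  0.97 -0.6 ]
[-0.16141974 -0.17691725  0.01349363]
dp mm [-240.3 -196.1  -19.7] units [-2.002 -1.634 -0.165] twist deg [ 0.71  0.85 23.64] units [0.0059 0.0071 0.197 ]
```

View pics/w5.png

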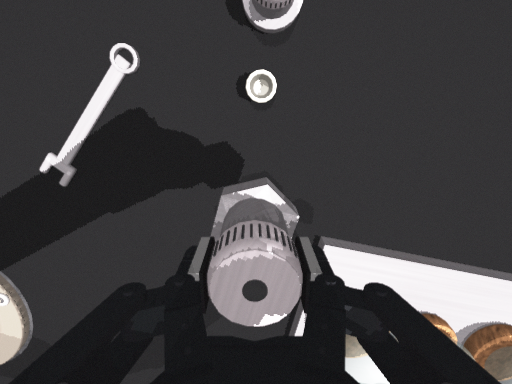

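Call:
apply_moves:
  dp:
    - [-0.15, -0.12, -0.05]
    - [-0.25, -0.2, -0.05]
    - [-0.28, -0.23, -0.05]
    - [-0.28, -0.23, 0]
    - [-0.28, -0.23, 0]
    - [-0.28, -0.23, 0]
    - [-0.25, -0.2, 0]
    - [-0.15, -0.12, 0]
    - [0, 0, 0]
    - [0, 0, 0]
    - [0, 0, 0]
    - [0, 0, 0]
    - [0, 0, 0]
  twist:
    - [0.003, 0.003, 0]
    - [0, 0, 0]
    - [0, 0, 0]
    - [0, 0, 0]
    - [0, 0, 0]
    - [0, 0, 0]
    - [0, 0, 0]
    - [0, 0, 0]
    - [0, 0, 0.05]
    - [0, 0, 0.05]
    - [0, 0, 0.05]
    - [0, 0, 0.04]
    - [0, 0, 0]
  jaw: [220, 220, 220, 220, 220, 220, 220, 220, 220, 220, 220, 220, 220]

```text
clock: 5.55
tcp_pos: [0.4854, -0.0298, 0.3648]
orientation: [2.248, -2.151, -0.09]
contact_force: [-0.9, 0.5, -8.5]
grip_width: 0.0459
```

Run:
```python
from h import *
o=st()
f,o=shot("wrist","w6")
delta(o,[.50,-.03,.40],np.radians(-87.5))
```

```text
t 5.55 tcp [ 0.4854 -0.0298  0.3648] yaw -87.52 tilt [-0.0619  0.0189 -0.9979] F [-0.9  0.5 -8.5] w 0.0459 q [ 0.14  0.24 -0.23  2.    0.04  0.96 -1.64]
dp mm [  0.  -12.4 -36.1] units [ 0.    -0.103 -0.301] twist deg [3.5  1.24 0.02] units [0.0292 0.0103 0.0001]
```

View pics/w6.png

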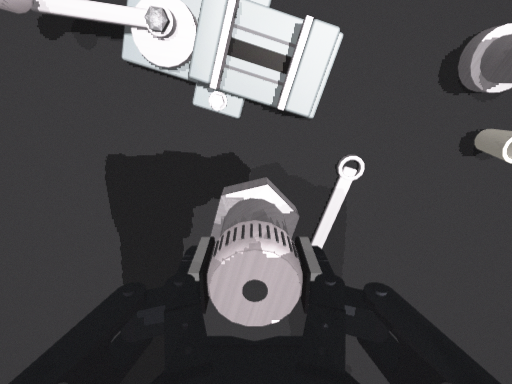

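Call:
apply_moves:
  dp:
    - [0, -0.12, -0.1]
    - [0, -0.12, -0.15]
    - [0, -0.06, -0.1]
    - [0, 0, 0]
    - [0, 0, 0]
  twist:
    - [0.02, 0.007, 0]
    - [0.012, 0.004, 0]
    - [0, 0, 0]
    - [0, 0, 0]
    - [0, 0, 0]
  jaw: [220, 220, 220, 220, 220]

```text
clock: 6.1
tcp_pos: [0.5222, -0.029, 0.4024]
orientation: [2.279, -2.16, 0.001]
contact_force: [-0.7, -0.8, -9.3]
grip_width: 0.0461
```

Run:
```python
from h import *
o=st()
f,o=shot("wrist","w7")
st();delta(o,[.50,-.03,.40],np.radians(-87.5))
a=cv2.resize(f["color"][0:210,90:390,::-1],None,fx=2.66,fy=2.66,interpolation=cv2.INTER_CUBIC)
cv2.imwrite("pics/w7z.png",a)
```

```text
t 6.1 tcp [ 0.5222 -0.029   0.4024] yaw -86.91 tilt [-6.0e-04 -1.9e-03 -1.0e+00] F [-0.7 -0.8 -9.3] w 0.0461 q [ 0.13  0.24 -0.23  1.91  0.07  1.   -1.64]
t 6.15 tcp [ 0.5222 -0.029   0.4024] yaw -86.92 tilt [-4.0e-04 -1.9e-03 -1.0e+00] F [-0.1  0.6 -8.2] w 0.0459 q [ 0.13  0.24 -0.23  1.91  0.07  1.   -1.64]
dp mm [-0.2 22.2  2.4] units [-0.002  0.185  0.02 ] twist deg [ 0.04 -0.11  0.59] units [ 0.0003 -0.0009  0.0049]
```

View pics/w7z.png

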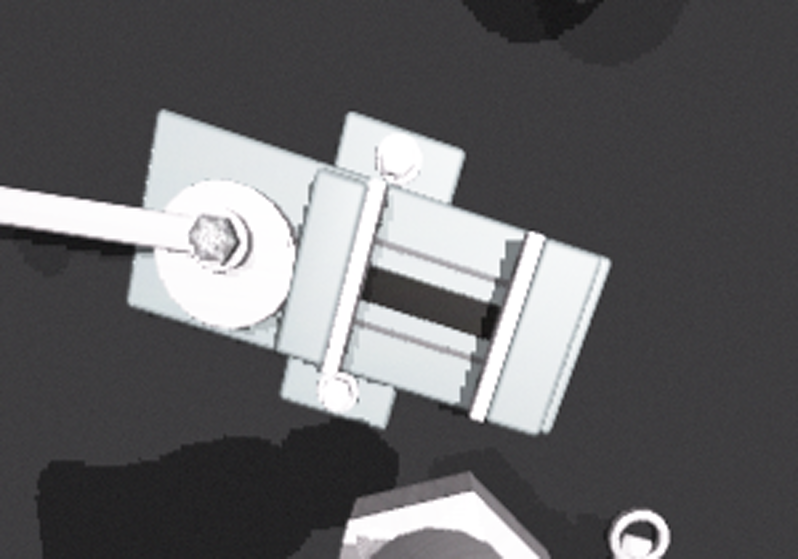

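Run:
```python
from h import *
f=np.load("pics/w7.npz");g=cv2.cvtColor(f["color"],cv2.COLOR_RGB2GRAY)
m=((g>243)).astype(np.uint8)
m[210:]=0
n,l,s,c=cv2.connectedComponentsWithStats(m)
for i in range(1,n):
    if s[i,4]<60: continue
    ys,xs=np.where(l==i);rc=cv2.minAreaRect(np.c_[xs,ys].astype(np.float32))
    b=cv2.boxPoints(rc);print(s[i],rc)
    print("   zoom",((b-[90,0])*2.66).round().tolist())
    print("   w@.054",ray(f,b,.054)[:,:2].round(4).tolist())
```

```text
[232  50  31  26 459] ((245.6077117919922, 61.361541748046875), (30.563980102539062, 18.471515655517578), 19.440034866333008)
   zoom [[367.0, 173.0], [384.0, 127.0], [460.0, 154.0], [444.0, 200.0]]
   w@.054 [[0.6377, 0.0049], [0.6545, -0.001], [0.6466, -0.0313], [0.6295, -0.0259]]
[ 26  57  22  22 366] ((36.5, 67.5), (21.0, 21.0), 90.0)
   zoom [[-170.0, 152.0], [-114.0, 152.0], [-114.0, 207.0], [-170.0, 207.0]]
   w@.054 [[0.6341, 0.2154], [0.6352, 0.1936], [0.6148, 0.1974], [0.6136, 0.2197]]
[210  67  25  88 553] ((221.53887939453125, 110.05050659179688), (14.398563385009766, 88.0785140991211), 7.399595737457275)
   zoom [[316.0, 406.0], [346.0, 174.0], [384.0, 179.0], [354.0, 411.0]]
   w@.054 [[0.5436, 0.0253], [0.6368, 0.0134], [0.6358, -0.0017], [0.5423, 0.0087]]
[  76   68  125   55 2586] ((141.37985229492188, 79.2523193359375), (126.87339782714844, 52.49489212036133), 25.463346481323242)
   zoom [[-46.0, 201.0], [14.0, 75.0], [319.0, 220.0], [259.0, 346.0]]
   w@.054 [[0.6185, 0.1695], [0.6644, 0.1397], [0.6192, 0.024], [0.568, 0.0494]]
[267  87  28  71 386] ((280.100006103
[... 1109 characters left out ...]
609588623047, 26.870054244995117), 45.0)
   zoom [[951.0, 507.0], [1001.0, 456.0], [1040.0, 495.0], [990.0, 545.0]]
   w@.054 [[0.5129, -0.2643], [0.5375, -0.2802], [0.5207, -0.3031], [0.4952, -0.2875]]
[220 185  72  25 691] ((256.4208068847656, 195.29208374023438), (71.54317474365234, 22.587345123291016), 5.7105937004089355)
   zoom [[345.0, 540.0], [351.0, 480.0], [540.0, 499.0], [534.0, 559.0]]
   w@.054 [[0.482, 0.0118], [0.511, 0.0095], [0.5066, -0.0767], [0.4772, -0.0768]]
[321 192  20  18 137] ((330.5, 200.5), (17.0, 19.0), 90.0)
   zoom [[614.0, 511.0], [665.0, 511.0], [665.0, 556.0], [614.0, 556.0]]
   w@.054 [[0.5028, -0.1111], [0.504, -0.1342], [0.4819, -0.1376], [0.4806, -0.114]]
```

Run:
```python
from h import *
from scipy.optimize import least_squares
f=np.load("pics/w7.npz")
a=cv2.resize(f["color"][55:165,200:325,::-1],None,fx=6,fy=5.45,interpolation=cv2.INTER_LANCZOS4) 
a=cv2.resize(f["color"][60:160,205:325,::-1],None,fx=6,fy=6,interpolation=cv2.INTER_LANCZOS4) 
cv2.imwrite("pics/w7y.png",a)
```

```text
(no output)
```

View pics/w7y.png

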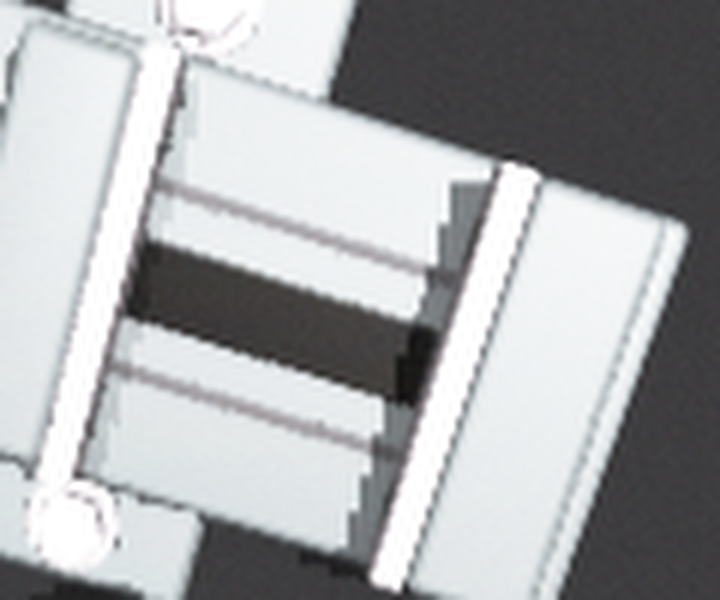

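Run:
```python
from h import *
f=np.load("pics/w7.npz")
U=lambda a:[[205+(x+.5)/6-.5,60+(y+.5)/6-.5] for x,y in a]
L={"slL":[(140,50),(38,470)],"slR":[(180,50),(76,475)],"fxL":[(498,165),(371,578)],"fxR":[(540,178),(406,588)]}
W={k:ray(f,U(v),.054)[:,:2] for k,v in L.items()}
for k,w in W.items():
    d=w[0]-w[1];print(k,w.round(4).tolist(),"ang",np.degrees(np.arctan2(d[1],d[0])).round(2),"len",np.linalg.norm(d).round(4))
n=np.array([np.sin(np.radians(14)),np.cos(np.radians(14))])
for k,w in W.items(): print(k,(w.mean(0)@n).round(4))
# bed side edges at z=.028
Z=lambda a:[[90+(x+.5)/2.66-.5,(y+.5)/2.66-.5] for x,y in a]
b=ray(f,Z([(162,110),(334,163),(130,303),(280,350)]),.028)[:,:2]
for i in (0,2):
    d=b[i]-b[i+1];print("bed ang of x axis",np.degrees(np.arctan2(d[1],d[0]))-90)
d=b[0]-b[2];print("end",np.degrees(np.arctan2(d[1],d[0])),np.linalg.norm(d),b.round(4).tolist())
print("pivot",ray(f,Z([(214,238)]),.066))
x=np.array([n[1],-n[0]]);m=(b[0]+b[2])/2;print("origin from bed end",m-.135*n)
```

```text
slL [[0.6349, 0.0051], [0.5608, 0.0228]] ang -13.45 len 0.0762
slR [[0.6353, -0.0019], [0.5603, 0.0156]] ang -13.14 len 0.077
fxL [[0.6194, -0.0595], [0.5435, -0.0418]] ang -13.13 len 0.078
fxR [[0.6177, -0.0672], [0.5419, -0.0487]] ang -13.75 len 0.078
slL 0.1582
slR 0.1512
fxL 0.0915
fxR 0.084
bed ang of x axis -12.769629088289491
bed ang of x axis -14.398308853756049
end -14.042990744018516 0.08099523803066233 [[0.66, 0.0937], [0.6438, 0.022], [0.5814, 0.1134], [0.5642, 0.0462]]
pivot [[0.61038118 0.06342376 0.066     ]]
origin from bed end [ 0.5880763  -0.02744047]
```

Run:
```python
from h import *
A=[]
for n in ("w4","w7"):
    f=np.load(f"pics/{n}.npz")
    A.append(cv2.resize(f["color"][170:330,195:315,::-1],None,fx=3.3,fy=3.3,interpolation=cv2.INTER_CUBIC))
cv2.imwrite("pics/w47.png",np.hstack(A))
```

```text
(no output)
```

View pics/w47.png

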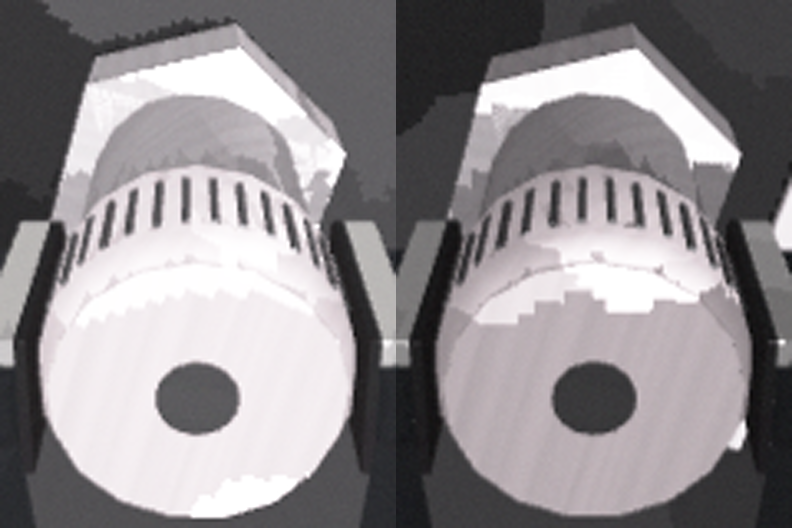

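Run:
```python
from h import *
from scipy.optimize import least_squares
f=np.load("pics/w4.npz")
U=lambda a:[[195+(x+.5)/3.3-.5,170+(y+.5)/3.3-.5] for x,y in a]
c=ray(f,U([(91,82),(238,49),(346,154)]),.022)[:,:2];cap=ray(f,U([(197,398)]),.088)[0,:2]
def res(p):
    k=p[2]-np.arange(3)*np.pi/3
    return (p[:2]+.03235*np.c_[np.cos(k),np.sin(k)]-c).ravel()
a=c[0]-cap;q=least_squares(res,[*cap,np.arctan2(a[1],a[0])])
print(q.x[:2],"normal",(np.degrees(q.x[2])+30)%60,np.abs(q.fun).max(),cap,"lens",np.linalg.norm(np.diff(c,axis=0),axis=1))
for p in (q.x[:2],cap):
    d=np.array([p[0]-.4333,p[1]+.3339]);y=np.radians(-63.9);X=np.array([np.cos(y),np.sin(y)]);Y=np.array([X[1],-X[0]]);print("in tool mm",d@X*1e3,d@Y*1e3)
```

```text
[ 0.43240223 -0.33376189] normal 39.65700586140153 0.0006117912518282531 [ 0.43081582 -0.33475047] lens [0.03074758 0.03253744]
in tool mm -0.5189864947617967 0.7454637406564155
in tool mm -0.32914617738562024 2.6050168174651973
```

Call:
apply_moves:
  dp:
    - [-0.005, -0.2, 0]
    - [-0.005, -0.25, 0.1]
    - [-0.005, -0.12, 0.25]
    - [0, 0, 0.25]
    - [0, 0, 0.15]
    - [0, 0, 0]
    - [0, 0, 0]
  twist:
    - [0, 0, 0]
    - [0, 0, 0]
    - [0, 0, 0]
    - [0, 0, 0]
    - [0, 0, 0]
    - [0, 0, 0]
    - [0, 0, 0]
  jaw: [220, 220, 220, 220, 220, 220, 220]

```text
clock: 6.85
tcp_pos: [0.5886, -0.0246, 0.3048]
orientation: [2.275, -2.154, -0.009]
contact_force: [0.7, 0.3, -7.8]
grip_width: 0.0461
```

Run:
```python
from h import *
o=st();delta(o,[.590,-.0225,.295],np.radians(-87.1))
```

```text
t 6.85 tcp [ 0.5886 -0.0246  0.3048] yaw -86.88 tilt [-0.0102 -0.0023 -0.9999] F [ 0.7  0.3 -7.8] w 0.0461 q [ 0.09  0.46 -0.21  1.84  0.12  0.86 -1.69]
dp mm [-2.1 -1.6  9.8] units [-0.017 -0.014  0.082] twist deg [ 0.59 -0.1   0.22] units [ 0.0049 -0.0008  0.0019]
```

Call:
apply_moves:
  dp:
    - [-0.017, -0.014, 0.06]
    - [0, 0, 0]
    - [0, 0, 0]
  twist:
    - [0.005, -0.001, 0.002]
    - [0, 0, 0]
    - [0, 0, 0]
  jaw: [220, 220, 220]

```text
clock: 7.15
tcp_pos: [0.5905, -0.0225, 0.2995]
orientation: [-2.273, 2.163, -0.004]
contact_force: [0.4, -0.5, -7.2]
grip_width: 0.0457
```

Run:
```python
from h import *
o=st();f,o=shot("wrist","w8");delta(o,[.590,-.0225,.295],np.radians(-87.1))
a=cv2.resize(f["color"][60:300,120:400,::-1],None,fx=2.5,fy=2.5,interpolation=cv2.INTER_CUBIC)
cv2.imwrite("pics/w8z.png",a)
f=shot("scene","s8")[0]; a=cv2.resize(f["color"][150:270,190:330,::-1],None,fx=5,fy=5,interpolation=cv2.INTER_CUBIC);cv2.imwrite("pics/s8z.png",a)
```

```text
t 7.15 tcp [ 0.5905 -0.0225  0.2995] yaw -87.15 tilt [ 4.4e-03  5.0e-04 -1.0e+00] F [ 0.4 -0.5 -7.2] w 0.0457 q [ 0.09  0.47 -0.2   1.85  0.12  0.84 -1.7 ]
dp mm [-0.   0.6  4.5] units [-0.     0.005  0.037] twist deg [-0.25  0.02 -0.05] units [-0.0021  0.0001 -0.0005]
```

View pics/w8z.png

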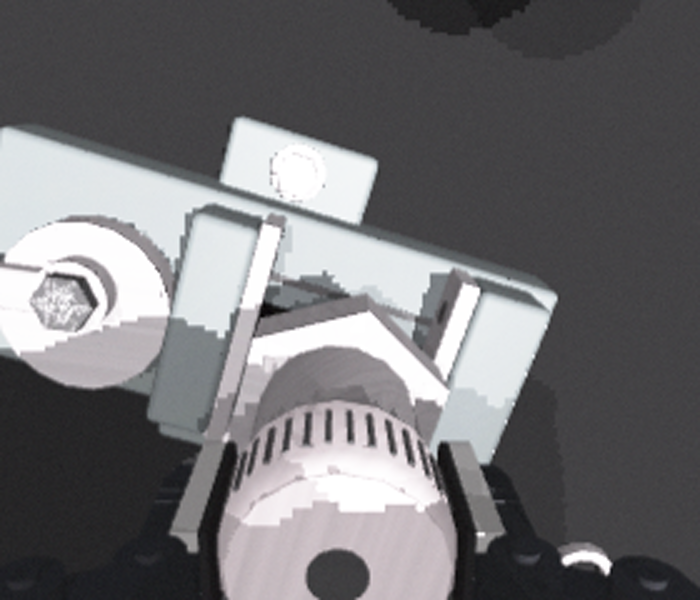

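View pics/s8z.png

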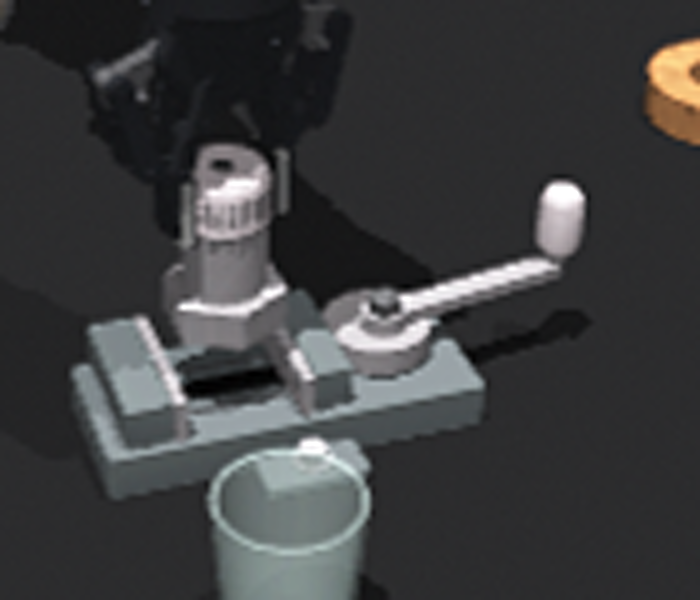

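Run:
```python
from h import *
f=np.load("pics/w8.npz")
a=cv2.resize(f["color"][130:240,170:330,::-1],None,fx=5,fy=5,interpolation=cv2.INTER_CUBIC)
cv2.imwrite("pics/w8y.png",a)
```

View pics/w8y.png

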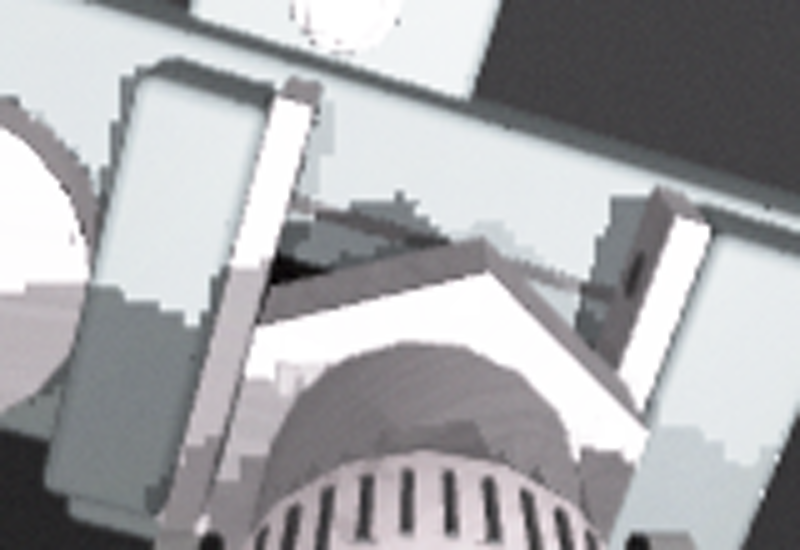

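Run:
```python
from h import *
from scipy.optimize import least_squares
f=np.load("pics/w8.npz")
U=lambda a:[[170+(x+.5)/5-.5,130+(y+.5)/5-.5] for x,y in a]
J=ray(f,U([(314,104),(252,310),(675,213),(622,375)]),.054)[:,:2]
for i in (0,2):
    d=J[i]-J[i+1];print("jaw ang",np.degrees(np.arctan2(d[1],d[0])))
th=np.radians(-13.3);x=np.array([np.cos(th),np.sin(th)]);y=np.array([-x[1],x[0]])
print("gap",(J[0]-J[2])@y,"x of corners",J@x,"y",J@y)
z=.2995-.2064
c=ray(f,U([(250,331),(492,272),(648,432)]),z)[:,:2]
print("lens",np.linalg.norm(np.diff(c,axis=0),axis=1))
for d in np.diff(c,axis=0):print("edge mod60",np.degrees(np.arctan2(d[1],d[0]))%60)
g=np.array([.589,-.0225])
def res(p):
    k=p[2]-np.arange(3)*np.pi/3
    return (p[:2]+.03235*np.c_[np.cos(k),np.sin(k)]-c).ravel()
a=c[1]-g;q=least_squares(res,[*g,np.arctan2(a[1],a[0])+np.pi/3]);p=q.x[:2]
print("hex",p,"normal mod60",(np.degrees(q.x[2])+30)%60,"want",(76.7)%60,np.abs(q.fun).max())
gm=((J[:2].mean(0)@y)+(J[2:].mean(0)@y))/2
gm=(J[0]@y+J[2]@y)/2; xm=(J[0]@x+J[2]@x)/2-.040
print("seat",gm*y+xm*x, "hex-seat along x,y mm",(p@x-xm)*1e3,(p@y-gm)*1e3)
```

```text
jaw ang -15.210284696578181
jaw ang -11.762058589780166
gap 0.06009893155954484 x of corners [0.61953903 0.58385743 0.61865932 0.58992926] y [0.14407003 0.14526012 0.0839711  0.08319974]
lens [0.03360856 0.03187269]
edge mod60 47.16577555416383
edge mod60 46.36269698307777
hex [ 0.58998816 -0.0216221 ] normal mod60 17.302401398952526 want 16.700000000000003 0.0006445901263006787
seat [ 0.58979748 -0.02225921] hex-seat along x,y mm 0.0389986680081611 0.6638816597322877
```

Call:
apply_moves:
  dp:
    - [0, 0.004, 0.08]
    - [0, 0, 0.1]
    - [0, 0, 0.06]
    - [0, 0, 0.04]
    - [0, 0, 0]
  twist:
    - [-0.002, 0, 0.001]
    - [0, 0, 0]
    - [0, 0, 0]
    - [0, 0, 0]
    - [0, 0, 0]
  jaw: [220, 220, 220, 220, 220]

```text
clock: 7.75
tcp_pos: [0.59, -0.0225, 0.2631]
orientation: [-2.273, 2.168, 0.0]
contact_force: [-0.2, -0.1, -8.0]
grip_width: 0.0455
```

Run:
```python
from h import *
o=st();delta(o,[.590,-.0229,.2564],np.radians(-87.2))
```

```text
t 7.75 tcp [ 0.59   -0.0225  0.2631] yaw -87.29 tilt [ 0.e+00  3.e-04 -1.e+00] F [-0.2 -0.1 -8. ] w 0.0455 q [ 0.08  0.52 -0.2   1.87  0.14  0.77 -1.71]
dp mm [0.4 0.  6.7] units [0.003 0.    0.056] twist deg [-0.    0.02 -0.09] units [-0.      0.0001 -0.0007]
```

Call:
apply_moves:
  dp:
    - [0, 0, 0.02]
    - [0, 0, 0.015]
    - [0, 0, 0.008]
    - [0, 0, 0]
  twist:
    - [0, 0, 0]
    - [0, 0, 0]
    - [0, 0, 0]
    - [0, 0, 0]
  jaw: [220, 220, 220, 220]

```text
clock: 8.15
tcp_pos: [0.5904, -0.0225, 0.2577]
orientation: [-2.273, 2.168, -0.0]
contact_force: [-0.3, 0.6, -8.0]
grip_width: 0.0459
```

Run:
```python
from h import *
st()
```

```text
t 8.15 tcp [ 0.5904 -0.0225  0.2577] yaw -87.29 tilt [ 5.e-04  3.e-04 -1.e+00] F [-0.3  0.6 -8. ] w 0.0459 q [ 0.08  0.52 -0.19  1.87  0.14  0.76 -1.71]
```

Call:
apply_moves:
  dp:
    - [0, 0, 0.007]
    - [0, 0, 0.007]
    - [0, 0, 0]
  twist:
    - [0, 0, 0]
    - [0, 0, 0]
    - [0, 0, 0]
  jaw: [220, 220, 220]

```text
clock: 8.45
tcp_pos: [0.5907, -0.0224, 0.2567]
orientation: [-2.272, 2.167, -0.002]
contact_force: [0.0, -0.6, -7.5]
grip_width: 0.0452
```

Run:
```python
from h import *
st()
```

```text
t 8.45 tcp [ 0.5907 -0.0224  0.2567] yaw -87.29 tilt [ 2.e-03  4.e-04 -1.e+00] F [ 0.  -0.6 -7.5] w 0.0452 q [ 0.08  0.52 -0.19  1.87  0.14  0.76 -1.71]
```

Call:
apply_moves:
  dp:
    - [0, 0, 0.007]
    - [0, 0, 0.007]
  twist:
    - [-0.001, 0, 0]
    - [0, 0, 0]
  jaw: [220, 220]

```text
clock: 8.65
tcp_pos: [0.5913, -0.0223, 0.2565]
orientation: [-2.272, 2.167, -0.002]
contact_force: [-4.0, 1.0, 2.8]
grip_width: 0.0455
```

Call:
apply_moves:
  dp:
    - [0, 0, 0.007]
    - [0, 0, 0]
  twist:
    - [0, 0, 0]
    - [0, 0, 0]
  jaw: [220, 220]

```text
clock: 8.85
tcp_pos: [0.5912, -0.0223, 0.2566]
orientation: [-2.273, 2.168, -0.002]
contact_force: [-1.6, -0.5, -6.1]
grip_width: 0.046
```

Run:
```python
from h import *
st()
```

```text
t 8.85 tcp [ 0.5912 -0.0223  0.2566] yaw -87.29 tilt [ 1.6e-03 -1.0e-04 -1.0e+00] F [-1.6 -0.5 -6.1] w 0.046 q [ 0.08  0.53 -0.19  1.87  0.14  0.76 -1.71]
```

Call:
apply_moves:
  dp:
    - [0, 0, 0.006]
    - [0, 0, 0]
    - [0, 0, 0]
    - [0, 0, 0]
    - [0, 0, 0]
    - [0, 0, 0]
  twist:
    - [0, 0, 0]
    - [0, 0, 0]
    - [0, 0, 0]
    - [0, 0, 0]
    - [0, 0, 0]
    - [0, 0, 0]
  jaw: [220, 110, 80, 40, 0, 0]

```text
clock: 9.45
tcp_pos: [0.5937, -0.022, 0.2579]
orientation: [-2.268, 2.163, -0.01]
contact_force: [-0.5, -0.8, 0.2]
grip_width: 0.0854
```

Run:
```python
from h import *
o=st();f,o=shot("wrist","w9")
```

```text
t 9.45 tcp [ 0.5937 -0.022   0.2579] yaw -87.29 tilt [ 9.7e-03  6.0e-04 -1.0e+00] F [-0.5 -0.8  0.2] w 0.0854 q [ 0.08  0.53 -0.19  1.87  0.14  0.75 -1.71]
```

View pics/w9.png

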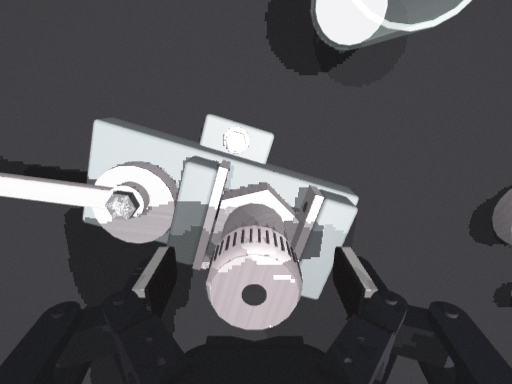

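Call:
apply_moves:
  dp:
    - [0, 0, -0.1]
    - [0, 0, -0.2]
    - [0, 0, -0.35]
    - [0, 0.1, -0.4]
    - [0, 0.2, -0.3]
    - [0, 0.2, 0]
    - [0, 0, 0]
    - [0, 0, 0]
  twist:
    - [-0.004, 0, 0]
    - [0, 0, 0]
    - [0, 0, 0]
    - [0, 0, 0]
    - [0, 0, 0]
    - [0, 0, 0]
    - [0, 0, 0]
    - [0, 0, 0]
  jaw: [0, 0, 0, 0, 0, 0, 0, 0]

```text
clock: 10.3
tcp_pos: [0.5323, -0.025, 0.4264]
orientation: [-2.272, 2.167, -0.002]
contact_force: [0.2, -0.1, -0.1]
grip_width: 0.0854
```

Run:
```python
from h import *
o=st();f,o=shot("wrist","w10")
a=cv2.resize(f["color"][0:280,0:380,::-1],None,fx=2.1,fy=2.1,interpolation=cv2.INTER_CUBIC)
cv2.imwrite("pics/w10z.png",a)
```

```text
t 10.3 tcp [ 0.5323 -0.025   0.4264] yaw -87.28 tilt [ 1.9e-03  3.0e-04 -1.0e+00] F [ 0.2 -0.1 -0.1] w 0.0854 q [ 0.12  0.23 -0.23  1.86  0.06  1.05 -1.65]
```

View pics/w10z.png

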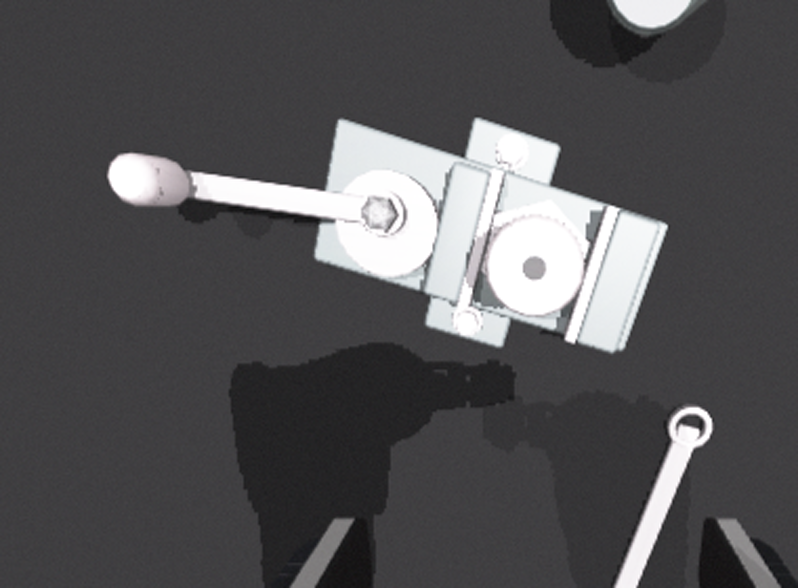

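Run:
```python
from h import *
f=np.load("pics/w10.npz")
from bench import r
o=r.get_obs()
U=lambda a:[[(x+.5)/2.1-.5,(y+.5)/2.1-.5] for x,y in a]
k=ray(f,U([(131,179)]),.100)[0,:2];pv=ray(f,U([(381,213)]),.066)[0,:2];b=ray(f,U([(345,204),(195,185)]),.058)[:,:2]
print("knob",k,"pivot",pv,np.linalg.norm(k-pv),"lever ang",np.degrees(np.arctan2(*(k-pv)[::-1])),"bar",np.degrees(np.arctan2(*(b[1]-b[0])[::-1])))
cap=ray(f,U([(534,267)]),.116)[0,:2];print("cap",cap)
th=np.radians(-13.3);y=np.array([-np.sin(th),np.cos(th)])
print("pivot from origin",np.array([.5891,-.0252])+.092*y)
delta(o,[*k,.36],np.radians(-6))
```

```text
knob [0.62055905 0.17266828] pivot [0.61018598 0.06274428] 0.11041234541805134 lever ang 84.60919853888441 bar 85.7846788119025
cap [ 0.59011843 -0.02116157]
pivot from origin [0.61026458 0.06433246]
dp mm [-193.3  -97.5   66. ] units [-1.611 -0.813  0.55 ] twist deg [-4.000e-02 -2.000e-02 -8.128e+01] units [-3.000e-04 -1.000e-04 -6.774e-01]
```

Call:
apply_moves:
  dp:
    - [-0.32, -0.16, 0]
    - [-0.32, -0.16, 0]
    - [-0.32, -0.16, 0]
    - [-0.32, -0.16, 0]
    - [-0.32, -0.16, 0]
    - [0, 0, 0]
    - [0, 0, 0]
    - [0, 0, 0]
    - [0, 0, 0]
    - [0, 0, 0]
    - [0, 0, 0]
    - [0, 0, 0]
    - [0, 0, 0]
    - [0, 0, 0]
    - [0, 0, 0]
    - [0, 0, 0]
    - [0, 0, 0]
  twist:
    - [0, 0, 0]
    - [0, 0, 0]
    - [0, 0, 0]
    - [0, 0, 0]
    - [0, 0, 0]
    - [0, 0, -0.07]
    - [0, 0, -0.07]
    - [0, 0, -0.07]
    - [0, 0, -0.07]
    - [0, 0, -0.07]
    - [0, 0, -0.07]
    - [0, 0, -0.07]
    - [0, 0, -0.07]
    - [0, 0, -0.07]
    - [0, 0, -0.07]
    - [0, 0, 0]
    - [0, 0, 0]
  jaw: [0, 0, 0, 0, 0, 0, 0, 0, 0, 0, 0, 0, 0, 0, 0, 0, 0]

```text
clock: 12.05
tcp_pos: [0.6324, 0.1815, 0.4013]
orientation: [-3.14, 0.062, 0.045]
contact_force: [-0.7, -0.2, -0.1]
grip_width: 0.0856
```

Run:
```python
from h import *
o=st();delta(o,[.6206,.1727,.33],np.radians(-5))
```

```text
t 12.05 tcp [0.6324 0.1815 0.4013] yaw -2.25 tilt [-0.0286  0.0016 -0.9996] F [-0.7 -0.2 -0.1] w 0.0856 q [ 0.04  0.53 -0.59  1.56  0.29  1.17 -0.65]
dp mm [-9.4  9.3 71.6] units [-0.078  0.077  0.597] twist deg [0.01 1.64 2.75] units [0.0001 0.0137 0.0229]
```

Call:
apply_moves:
  dp:
    - [-0.08, 0.075, 0.1]
    - [0, 0, 0.3]
    - [0, 0, 0.2]
    - [0, 0, 0]
    - [0, 0, 0]
  twist:
    - [0, 0.0137, 0.023]
    - [0, 0, 0]
    - [0, 0, 0]
    - [0, 0, 0]
    - [0, 0, 0]
  jaw: [0, 0, 0, 0, 0]

```text
clock: 12.55
tcp_pos: [0.6233, 0.1732, 0.327]
orientation: [-3.136, 0.166, -0.002]
contact_force: [1.0, 0.0, 0.2]
grip_width: 0.0855
```

Run:
```python
from h import *
o=st();delta(o,[.6206,.1727,.24],np.radians(-5))
f,o=shot("wrist","w11")
```

```text
t 12.55 tcp [0.6233 0.1732 0.327 ] yaw -6.06 tilt [ 1.4e-03  9.0e-04 -1.0e+00] F [1.  0.  0.2] w 0.0855 q [ 0.03  0.57 -0.55  1.67  0.34  1.   -0.75]
dp mm [-2.8  0.9 87. ] units [-0.023  0.008  0.725] twist deg [-0.06 -0.07 -1.06] units [-0.0005 -0.0006 -0.0089]
```

View pics/w11.png

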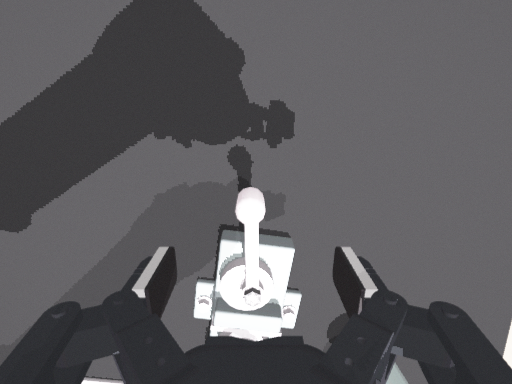

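Run:
```python
from h import *
f=np.load("pics/w11.npz")
print(ray(f,[[250.5,211]],.1),ray(f,[[249,196]],.07),ray(f,[[252,296]],.066))
cv2.imwrite("pics/w11z.png",cv2.resize(f["color"][170:310,190:310,::-1],None,fx=4,fy=4,interpolation=cv2.INTER_CUBIC))
```

```text
[[0.62120798 0.17588521 0.1       ]] [[0.61975468 0.17774545 0.07      ]] [[0.61052498 0.06973109 0.066     ]]
```

View pics/w11z.png

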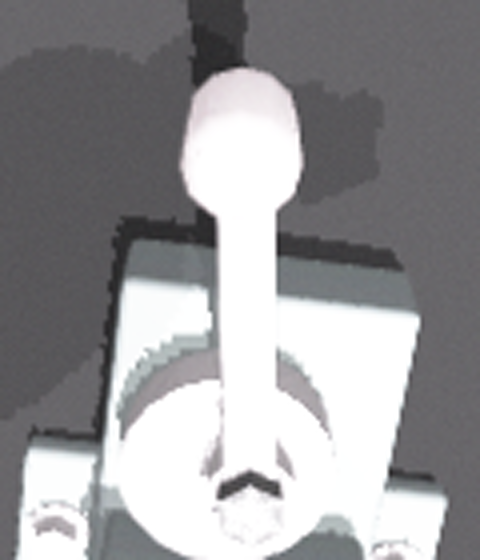

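Call:
apply_moves:
  dp:
    - [-0.02, 0, 0.25]
    - [0, 0, 0.28]
    - [0, 0, 0.15]
    - [0, 0, 0.06]
    - [0, 0, 0]
  twist:
    - [0, 0, -0.008]
    - [0, 0, 0]
    - [0, 0, 0]
    - [0, 0, 0]
    - [0, 0, 0]
  jaw: [0, 0, 0, 0, 0]

```text
clock: 13.1
tcp_pos: [0.6253, 0.1757, 0.2442]
orientation: [-3.132, 0.147, -0.023]
contact_force: [-0.3, 0.1, 0.5]
grip_width: 0.0854
```

Run:
```python
from h import *
o=st();delta(o,[.6206,.174,.241],np.radians(-5))
```

```text
t 13.1 tcp [0.6253 0.1757 0.2442] yaw -5.37 tilt [ 0.0147  0.0052 -0.9999] F [-0.3  0.1  0.5] w 0.0854 q [-0.01  0.66 -0.51  1.72  0.42  0.85 -0.79]
dp mm [-4.6  2.1  3.1] units [-0.038  0.018  0.026] twist deg [-0.37 -0.81 -0.36] units [-0.0031 -0.0068 -0.003 ]
```

Centre up, then close lightly on the knob.

Call:
apply_moves:
  dp:
    - [-0.04, 0.018, 0.03]
    - [0, 0, 0]
    - [0, 0, 0]
    - [0, 0, 0]
    - [0, 0, 0]
    - [0, 0, 0]
    - [0, 0, 0]
    - [0, 0, 0]
    - [0, 0, 0]
    - [0, 0, 0]
  twist:
    - [-0.003, -0.007, 0]
    - [0, 0, 0]
    - [0, 0, 0]
    - [0, 0, 0]
    - [0, 0, 0]
    - [0, 0, 0]
    - [0, 0, 0]
    - [0, 0, 0]
    - [0, 0, 0]
    - [0, 0, 0]
  jaw: [0, 0, 100, 150, 180, 255, 255, 255, 255, 255]
  grip_force: 25

```text
clock: 14.1
tcp_pos: [0.6217, 0.1749, 0.2461]
orientation: [-3.136, 0.149, -0.008]
contact_force: [0.2, -0.4, 1.9]
grip_width: 0.0237
```

Run:
```python
from h import *
o=st();f,o=shot("wrist","w12")
```

```text
t 14.1 tcp [0.6217 0.1749 0.2461] yaw -5.45 tilt [ 0.0052  0.0023 -1.    ] F [ 0.2 -0.4  1.9] w 0.0237 q [-0.    0.66 -0.51  1.72  0.41  0.86 -0.79]
```

View pics/w12.png

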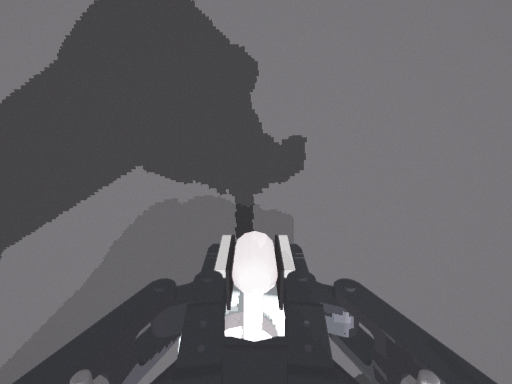

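Call:
apply_moves:
  dp:
    - [-0.05, 0.002, 0.01]
    - [-0.09, 0.005, 0.01]
    - [-0.095, 0.005, 0]
    - [-0.095, 0.005, 0]
    - [0, 0, 0]
  twist:
    - [0, -0.002, -0.026]
    - [0, 0, -0.048]
    - [0, 0, -0.05]
    - [0, 0, -0.05]
    - [0, 0, 0]
  jaw: [255, 255, 255, 255, 255]

```text
clock: 14.65
tcp_pos: [0.5847, 0.1717, 0.2459]
orientation: [-3.106, -0.434, -0.017]
contact_force: [-4.9, -0.1, 3.8]
grip_width: 0.0231
```

```bash
cat >> h.py <<'E'
def lev():
    o=st();P=np.array([.6103,.0642]);v=o["tcp_pos"][:2]-P
    a=np.degrees(np.arctan2(v[1],v[0]));print("lever",a.round(2),"rad",np.radians(a-76.7).round(3),"R",np.linalg.norm(v).round(4),"moment",o["moment"].round(2))
    for t in (a,a+20):
        print("to",t);delta(o,[*(P+.110*np.array([np.cos(np.radians(t)),np.sin(np.radians(t))])),.243],np.radians(t-90))
E
python3 - <<'E'
from h import *
lev()
E
```

```text
t 14.65 tcp [0.5847 0.1717 0.2459] yaw 15.92 tilt [ 0.0099  0.0066 -0.9999] F [-4.9 -0.1  3.8] w 0.0231 q [ 0.06  0.63 -0.61  1.81  0.48  0.83 -0.5 ]
lever 103.41 rad 0.466 R 0.1106 moment [-0.34  1.16 -0.06]
to 103.4091634714637
dp mm [-0.1  0.6  2.9] units [-0.     0.005  0.025] twist deg [-0.22 -0.64  2.51] units [-0.0018 -0.0054  0.0209]
to 123.4091634714637
dp mm [-37.9   5.5   2.5] units [-0.316  0.046  0.021] twist deg [ -0.11  -0.68 -17.49] units [-0.0009 -0.0056 -0.1457]
```

Call:
apply_moves:
  dp:
    - [-0.08, 0.006, 0.01]
    - [-0.095, 0.006, 0.01]
    - [-0.095, 0.006, 0]
    - [-0.095, 0.006, 0]
    - [0, 0, 0]
  twist:
    - [-0.001, -0.003, -0.035]
    - [0, -0.002, -0.045]
    - [0, 0, -0.048]
    - [0, 0, -0.048]
    - [0, 0, 0]
  jaw: [255, 255, 255, 255, 255]

```text
clock: 15.15
tcp_pos: [0.5488, 0.156, 0.2459]
orientation: [-2.972, -0.995, -0.02]
contact_force: [-4.4, -1.5, 2.2]
grip_width: 0.023
```

Run:
```python
from h import *
lev()
```

```text
t 15.15 tcp [0.5488 0.156  0.2459] yaw 37.01 tilt [ 0.0099  0.0113 -0.9999] F [-4.4 -1.5  2.2] w 0.023 q [ 0.16  0.61 -0.71  1.9   0.53  0.81 -0.19]
lever 123.82 rad 0.822 R 0.1105 moment [-0.48  0.98  0.07]
to 123.82018405768862
dp mm [-0.1  0.5  2.9] units [-0.001  0.004  0.025] twist deg [-0.2  -0.84  3.19] units [-0.0016 -0.007   0.0266]
to 143.8201840576886
dp mm [-38.    5.    2.4] units [-0.317  0.042  0.02 ] twist deg [ -0.05  -0.86 -16.81] units [-0.0004 -0.0072 -0.1401]
```

Call:
apply_moves:
  dp:
    - [-0.08, 0.006, 0.01]
    - [-0.095, 0.006, 0.01]
    - [-0.095, 0.006, 0]
    - [-0.095, 0.006, 0]
    - [0, 0, 0]
  twist:
    - [-0.001, -0.004, -0.03]
    - [0, -0.003, -0.045]
    - [0, 0, -0.046]
    - [0, 0, -0.046]
    - [0, 0, 0]
  jaw: [255, 255, 255, 255, 255]

```text
clock: 15.65
tcp_pos: [0.5222, 0.131, 0.2459]
orientation: [-2.756, -1.489, -0.02]
contact_force: [-3.7, -2.0, 3.7]
grip_width: 0.0228
```

Run:
```python
from h import *
lev()
```

```text
t 15.65 tcp [0.5222 0.131  0.2459] yaw 56.76 tilt [ 0.0071  0.0136 -0.9999] F [-3.7 -2.   3.7] w 0.0228 q [ 0.26  0.6  -0.8   1.97  0.58  0.8   0.12]
lever 142.81 rad 1.154 R 0.1106 moment [-0.81  0.87  0.03]
to 142.80957062801758
dp mm [-0.1  0.6  2.9] units [-0.001  0.005  0.024] twist deg [-0.12 -0.87  3.95] units [-0.001  -0.0073  0.0329]
to 162.80957062801758
dp mm [-38.1   4.6   2.3] units [-0.317  0.038  0.019] twist deg [  0.04  -0.88 -16.05] units [ 0.0003 -0.0074 -0.1337]
```

Call:
apply_moves:
  dp:
    - [-0.08, 0.006, 0.01]
    - [-0.09, 0.006, 0.01]
    - [-0.05, 0.004, 0]
    - [0, 0, 0]
  twist:
    - [0, -0.005, -0.025]
    - [0, -0.003, -0.035]
    - [0, 0, -0.025]
    - [0, 0, 0]
  jaw: [255, 255, 255, 255]

```text
clock: 16.05
tcp_pos: [0.5122, 0.1153, 0.2459]
orientation: [-2.617, -1.723, -0.016]
contact_force: [-4.1, -3.4, 2.9]
grip_width: 0.0232
```

Run:
```python
from h import *
lev()
```

```text
t 16.05 tcp [0.5122 0.1153 0.2459] yaw 66.72 tilt [ 0.0037  0.0125 -0.9999] F [-4.1 -3.4  2.9] w 0.0232 q [ 0.33  0.6  -0.85  2.    0.61  0.81  0.29]
lever 152.47 rad 1.322 R 0.1106 moment [-0.77  0.77 -0.02]
to 152.47148258665814
dp mm [-0.1  0.6  2.9] units [-0.001  0.005  0.024] twist deg [-0.12 -0.74  4.25] units [-0.001  -0.0061  0.0354]
to 172.47148258665814
dp mm [-38.1   4.5   2.4] units [-0.317  0.037  0.02 ] twist deg [ 1.000e-02 -7.500e-01 -1.575e+01] units [ 1.000e-04 -6.200e-03 -1.313e-01]
```

Call:
apply_moves:
  dp:
    - [-0.06, 0.004, 0.01]
    - [-0.06, 0.004, 0]
    - [-0.05, 0.004, 0]
    - [-0.04, 0.003, 0]
  twist:
    - [0, -0.005, -0.015]
    - [0, 0, -0.022]
    - [0, 0, -0.02]
    - [0, 0, -0.02]
  jaw: [255, 255, 255, 255]

```text
clock: 16.45
tcp_pos: [0.5057, 0.0997, 0.2459]
orientation: [-2.467, -1.925, -0.021]
contact_force: [-2.1, 6.0, -0.3]
grip_width: 0.0231
```

Run:
```python
from h import *
lev()
```

```text
t 16.45 tcp [0.5057 0.0997 0.2459] yaw 75.93 tilt [ 0.0032  0.0175 -0.9998] F [-2.1  6.  -0.3] w 0.0231 q [ 0.39  0.6  -0.89  2.02  0.63  0.81  0.45]
lever 161.23 rad 1.475 R 0.1105 moment [ 0.93  0.71 -0.23]
to 161.23234499501828
dp mm [-0.1  0.5  2.9] units [-0.001  0.004  0.025] twist deg [-0.11 -1.02  4.69] units [-0.0009 -0.0085  0.0391]
to 181.23234499501828
dp mm [-38.1   4.    2.3] units [-0.318  0.033  0.019] twist deg [  0.07  -1.02 -15.31] units [ 0.0006 -0.0085 -0.1275]
```

Call:
apply_moves:
  dp:
    - [-0.04, 0.002, 0]
    - [-0.04, 0.002, 0]
    - [-0.05, 0.002, 0]
  twist:
    - [0, 0, 0]
    - [0, 0, 0]
    - [0, 0, 0]
  jaw: [255, 255, 255]

```text
clock: 16.75
tcp_pos: [0.5035, 0.0925, 0.2461]
orientation: [-2.459, -1.919, -0.043]
contact_force: [2.0, 18.8, -10.5]
grip_width: 0.0228
```

Run:
```python
from h import *
lev()
```

```text
t 16.75 tcp [0.5035 0.0925 0.2461] yaw 75.95 tilt [ 0.0081  0.0344 -0.9994] F [  2.   18.8 -10.5] w 0.0228 q [ 0.41  0.6  -0.9   2.03  0.62  0.79  0.47]
lever 165.17 rad 1.544 R 0.1105 moment [ 3.32 -0.28  0.22]
to 165.16770352543261
dp mm [-0.1  0.5  3.1] units [-0.001  0.004  0.026] twist deg [-0.04 -2.02  0.78] units [-0.0003 -0.0169  0.0065]
to 185.16770352543261
dp mm [-37.8   6.6   1.8] units [-0.315  0.055  0.015] twist deg [  0.31  -2.01 -19.22] units [ 0.0026 -0.0167 -0.1601]
```

Call:
apply_moves:
  dp:
    - [-0.05, 0.002, 0]
    - [-0.05, 0.002, 0]
  twist:
    - [0, -0.005, 0]
    - [0, -0.005, 0]
  jaw: [255, 255]

```text
clock: 16.95
tcp_pos: [0.5027, 0.0915, 0.2462]
orientation: [-2.454, -1.923, -0.054]
contact_force: [5.6, 23.3, -20.7]
grip_width: 0.0231
```

Run:
```python
from h import *
lev()
f,o=shot("wrist","w13"); f,o=shot("top","t13")
cv2.imwrite("pics/t13z.png",cv2.resize(f["color"][140:240,180:310,::-1],None,fx=6,fy=6,interpolation=cv2.INTER_CUBIC))
```

```text
t 16.95 tcp [0.5027 0.0915 0.2462] yaw 76.17 tilt [ 0.0127  0.0395 -0.9991] F [  5.6  23.3 -20.7] w 0.0231 q [ 0.42  0.6  -0.9   2.03  0.62  0.78  0.48]
lever 165.74 rad 1.554 R 0.111 moment [ 3.93 -1.1   0.1 ]
to 165.73949247751327
dp mm [-0.1  1.   3.2] units [-0.001  0.008  0.027] twist deg [ 0.16 -2.37  0.42] units [ 0.0013 -0.0198  0.0035]
to 185.73949247751327
dp mm [-37.8   7.3   1.7] units [-0.315  0.061  0.014] twist deg [  0.57  -2.32 -19.57] units [ 0.0048 -0.0194 -0.1631]
```

View pics/w13.png

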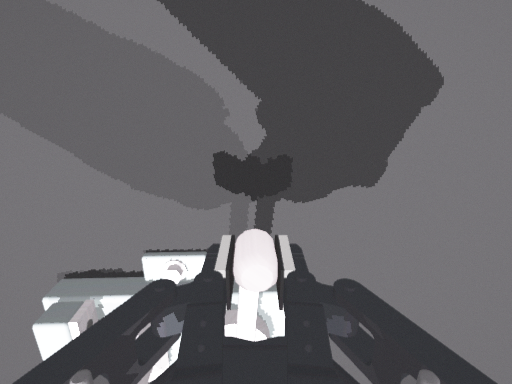

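Call:
apply_moves:
  dp:
    - [0, 0, 0]
    - [0, 0, 0]
    - [0, 0, 0]
    - [0, 0, 0]
    - [0, 0, 0]
    - [0, 0, 0]
  twist:
    - [0, 0, 0]
    - [0, 0, 0]
    - [0, 0, 0]
    - [0, 0, 0]
    - [0, 0, 0]
    - [0, 0, 0]
  jaw: [180, 100, 0, 0, 0, 0]

```text
clock: 17.65
tcp_pos: [0.5057, 0.0911, 0.2461]
orientation: [-2.467, -1.911, -0.056]
contact_force: [0.8, 0.0, -0.4]
grip_width: 0.0855
```

Run:
```python
from h import *
st()
shot("wrist","w14")
```

```text
t 17.65 tcp [0.5057 0.0911 0.2461] yaw 75.53 tilt [ 0.0156  0.0385 -0.9991] F [ 0.8  0.  -0.4] w 0.0855 q [ 0.42  0.6  -0.9   2.03  0.63  0.78  0.47]
```

View pics/w14.png

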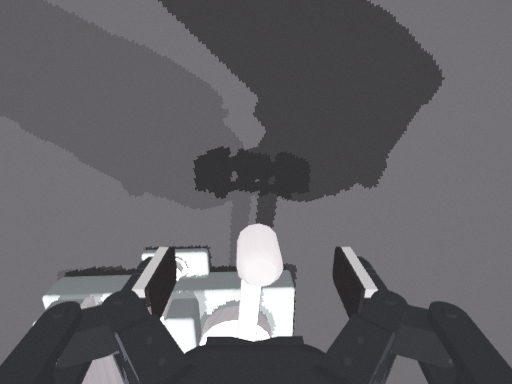

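Call:
apply_moves:
  dp:
    - [0, 0, -0.15]
    - [0, 0, -0.3]
    - [0, 0, -0.38]
    - [0, 0, -0.38]
    - [0, 0, -0.3]
    - [0, 0, 0]
    - [0, 0, 0]
  twist:
    - [0, -0.01, 0]
    - [0, -0.01, 0]
    - [0, 0, 0]
    - [0, 0, 0]
    - [0, 0, 0]
    - [0, 0, 0]
    - [0, 0, 0]
  jaw: [0, 0, 0, 0, 0, 0, 0]

```text
clock: 18.4
tcp_pos: [0.504, 0.089, 0.4332]
orientation: [2.482, 1.918, -0.004]
contact_force: [0.2, -0.4, -0.7]
grip_width: 0.0857
```

Run:
```python
from h import *
st()
shot("wrist","w15");f,o=shot("top","t15");g,o=shot("scene","s15")
cv2.imwrite("pics/ts15.png",np.hstack([cv2.resize(f["color"][130:230,200:310,::-1],(400,364),interpolation=cv2.INTER_CUBIC),cv2.resize(g["color"][150:280,180:322,::-1],(400,364),interpolation=cv2.INTER_CUBIC)]))
```

```text
t 18.4 tcp [0.504  0.089  0.4332] yaw 75.39 tilt [ 0.001  -0.0059 -1.    ] F [ 0.2 -0.4 -0.7] w 0.0857 q [ 0.59  0.36 -1.08  1.86  0.35  1.14  0.7 ]
```

View pics/w15.png

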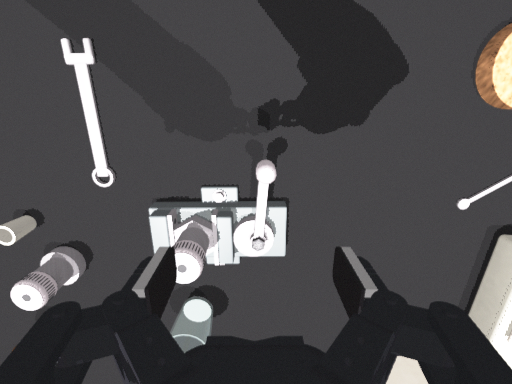

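View pics/ts15.png

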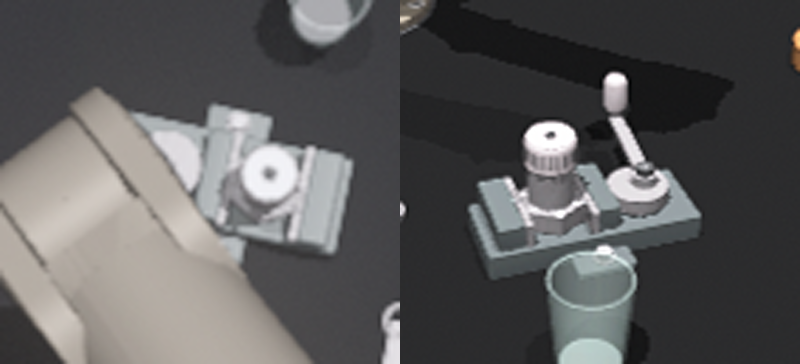

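Run:
```python
from h import *
f=np.load("pics/w15.npz")
cv2.imwrite("pics/w15z.png",cv2.resize(f["color"][145:285,140:300,::-1],None,fx=5,fy=4.28*1.168,interpolation=cv2.INTER_CUBIC)[:600])
```

```text
(no output)
```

View pics/w15z.png

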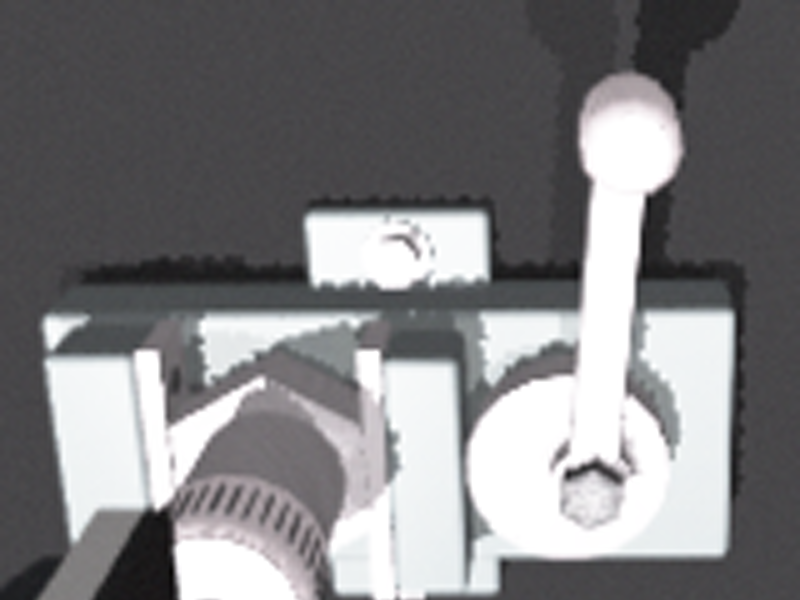

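Run:
```python
from h import *
f=np.load("pics/w15.npz")
U=lambda a:[[140+(x+.5)/5-.5,145+(y+.5)/5-.5] for x,y in a]
k=ray(f,U([(632,140)]),.1)[0,:2];p=ray(f,U([(591,498)]),.066)[0,:2];v=k-p
b=ray(f,U([(619,200),(598,450)]),.058)[:,:2];d=b[0]-b[1]
e=ray(f,U([(45,316),(733,312)]),.028)[:,:2];de=e[1]-e[0]
A=lambda v:np.degrees(np.arctan2(v[1],v[0]))
print("knob ang",A(v),np.linalg.norm(v),"bar",A(d),"bed edge (vise y)",A(de),"lever rad",np.radians(A(v)-A(de)),np.radians(A(d)-A(de)))
J=ray(f,U([(160,350),(358,350)]),.054)[:,:2];print("gap",np.linalg.norm(J[1]-J[0]))
```

```text
knob ang 160.94012226686516 0.1110667679174611 bar 161.38194625882056 bed edge (vise y) 75.81860821152607 lever rad 1.4856506845482977 1.4933619679222245
gap 0.05450227975113134
```

Run:
```python
from bench import r
print(r.hand_in(), r.get_obs()["clock"])
```

```text
the job is handed in; nothing more can be done
the job is handed in; nothing more can be done
```

The hexagonal-footed vessel is clamped upright in the vise and the job is handed in, at about 18.5 s of the 59 s allowed.

I gripped the vessel by its cap, turned it about 23° so two flats were square to the jaws, and lowered it in small steps onto the bed. I then released it, pinched the lever knob and led it round its arc until it stalled at the stop. The gripper was opened and lifted clear before handing in.

**Before lowering:** the vessel was about 0.7 mm off the middle of the jaw opening and less than 0.1 mm off midway along the jaws. It was about 0.6° off square, all as measured from the wrist picture.

**Touching down:** contact came at a tool height within 0.2 mm of what I expected. The wrist reading rose from -8 N to about +3 N, so the landing was gentle.

**After clamping:**
- **Lever:** it stalled under about 23 N. The pictures give 1.49 rad, against the stop at 1.5, which agrees within their error.
- **Jaw gap:** the last picture gave 54.5 mm, less than the foot's 56 mm. I put this down to camera error, since the same camera read the jaw gap and the jaw lengths 2–4% short earlier.
- **Squareness:** I checked this only by eye after clamping. The vessel stood upright with its flats against both jaws.
- **Other things:** the round vessel and the other things were not touched, and what was in view looked undisturbed. I did not measure their positions again.

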